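# Seal ring on, tap held ready over its pipe

### The arm

A 6-joint arm with a two-finger parallel gripper is mounted at the origin on the work surface. World frame = base frame: x ahead of the robot, y to its left, z up, the work surface at z = 0. Lengths are in mm, angles in rad, forces in N, time in s.
With the tool pointing down it reaches from about 350 to 875 mm from the base axis. Payload 4.2 kg.
Tool frame: the origin (TCP) lies midway between the tips of the shut fingers; the grasp point (between the pads) lies 19 mm behind it; z points along the fingers, y is the line along which they close (so a half turn about z gives the same grasp; the last joint's range is limited). The gripper opens to 85 mm and grips with 20 to 120 N. Pads are 22 mm wide; open, the fingers measure 114 mm over their backs; the gripper's body (76 mm by 85 mm) begins 54 mm behind the grasp point. The pads swing forward as they close: fully open they stand 13 mm farther back than shut.
Start: joints at [-1.057, 0.385, 0.008, 0, -1.194, -0.259], TCP at [157.549, -604.795, 231.312] pointing down, gripper open.
Joint ranges: [-3.14, 3.14], [-1.21, 2.06], [-1.07, 1.41], [-3.16, 2.05], [-2.99, -0.16], [-3.1, 3.1]. Speed limits (rad/s): [2.79, 2.79, 3.14, 3.14, 3.14, 3.14].

### API

Orientations are given as a unit quaternion [x, y, z, w].
In Python, from bench import * gives the robot as it stands.
- The arm moves only by the tool drive_tool, never from a script. Its argument "plan" is a list that holds one entry, the list of rows, each a list of 5 numbers: the closure, from -1 (fully open) to 1 (shut), then the shift along the world's x, y, z in mm, then the turn about the world's z in degrees. A call has 1 to 20 rows; each row shifts and turns the commanded pose from where the row before left it; what a row does not reach is not made up. A row lasts 1/12 s, in which the tool goes at most 41.7 mm and 7.16 degrees, less where a joint would pass 70% of its speed; a pose out of reach is approached as far as the arm can. A call is refused whole if a number of a shift passes 41.7 or a number of a turn 7.16, either way. A call with a gripper value outside its range is refused whole. The fingers move at their own pace and stop on an object; the grip force is fixed at half the most. Time passes only in rows, so rows that do not move let the fingers close. It gives the time, the measured TCP pose, the force, the opening and the grip force at its end, in the units of the state.
- read_state(): the state, without advancing time (a new reading comes with each control period).
- get_image(name): name is "side" or "top" or "wrist"; returns (picture, depth): 420x560x3 uint8, red, green, blue; 420x560 float32, mm along the optical axis (not along the pixel's ray), 0 where there is no reading.
- camera_model(name): a dict with "fx", "fy", "cx", "cy" (pixels), "R" (3x3) and "t" (3): a world point X has camera coordinates R X + t; the wrist camera has in their place "mount" (4x4, takes a point from camera to tool coordinates, whose origin is the TCP and whose axes are the flange's). Camera axes: x right, y down, z forward; pixel columns grow to the right and rows downward; lengths in mm; the calibration is good to about 2 mm. A picture is of the moment at which its call begins: read the wrist's pose just before it. camera_model takes no time and is no camera call.
- job_done(): hands the job in; it is judged then, once.
The state is a dict: "clock": time; "joints": joint angles; "joint_vel": joint speeds; "joint_efforts": joint torques, N m; "position": TCP position; "ee_rot": TCP orientation; "contact_force": force on the tool from outside, world axes, zero at the start; "wrist_torque": the same for the moment, N m; "gripper_width": finger opening in mm; "grasp_force": force on a finger pad.
Only numpy, scipy, OpenCV 4.12 (cv2) and the standard library are available. Lean on these libraries where they do the work, as an engineer would, in place of code of your own. Each camera call takes 0.05 s, during which the arm holds its last target. There are 200 camera calls.

### The job

The brass water tap is going back on its pipe in the fume hood: first put the black sealing ring over the pipe's thin spigot so that it lies flat on the shoulder, and let go of it. Then lift the tap by its balance point on the spout arm, without letting it tip, and finish still holding it there, level and at rest, with its round foot straight above the pipe and about 30 mm clear of the pipe's tip, and the spout end over the middle of the drip cup. Do not put the tap down or let it go; leave the bottles, the pot and the spanner where they are.

Things in the scene. Friction and masses are not known exactly. Their poses are not given: they have to be found in the camera images.
- seal: black rigid plastic sealing ring lying flat on the bench, 40 mm outside diameter, 17 mm hole, 10 mm thick, 20 g; origin at the centre of its underside, z is its axis
- outlet: fixed steel plate 320 x 110 x 6 mm with a brass pipe and a grey drip cup. Origin on the bench under the pipe's axis; x points from pipe to cup, z up; plate from x -70 to 250 mm. Pipe: flange 60 mm across up to 15 mm height, 36 mm diameter up to a flat shoulder at 60 mm, then a spigot 12 mm in diameter up to 85 mm, its last 5 mm tapering to 6 mm
- pipe_seat (a point): centre of the flat shoulder of the pipe, 60 mm above the bench, where the underside of the ring must lie; axes as outlet
- pipe_tip (a point): top of the spigot, 85 mm above the bench; axes as outlet
- cup_middle (a point): centre of the mouth of the drip cup (84 mm across, rim 32 mm above the bench), 200 mm along x from the pipe; axes as outlet
- tap: loose brass tap, 0.5-0.8 kg, standing on its foot and its spout end. Origin: centre of the foot's underside; z up, x along the spout arm. Valve body 40 mm dia (collar 46), 62 high; cross handle 56 mm along y, top at 88. Arm 16 mm square, at 42-58 mm height, straight to x = 200 mm; there a down-turned round end, 20 mm dia, reaches foot level. Arm free to grip from above for x = 25 to 188
- tap_balance (a point): balance point of the tap, on the middle line of the spout arm, 67 mm from the valve body's axis and 50 mm above the foot's underside; axes as tap
- tap_spout_end (a point): centre of the underside of the tap's down-turned spout end, 200 mm along x from the foot's centre; axes as tap
- reagent_bottle: bystander: green glass bottle, 74 mm diameter, 160 mm tall, to be left alone; origin under its centre
- dark_bottle: bystander: dark blue plastic bottle with a white cap, 72 mm diameter, 150 mm tall, to be left alone; origin under its centre
- enamel_pot: bystander: white enamel pot, 150 mm across, 100 mm high, to be left alone; origin under its centre
- spanner: bystander: steel spanner 180 mm long lying on the bench, to be left alone; origin under its middle
There are look-alikes about, which are no part of the job. Leave any purple look-alike of the tap alone.

How it is judged (in metres and radians):
On the way, in this order (a step that is already met when the one before it is completed fails the run):
1. the sealing ring lies flat on the pipe's shoulder, let go (horizontal distance between seal and pipe_seat below 0.005 m and z of seal in the frame of pipe_seat between -0.003 and 0.003 m and angle between seal's own z axis and vertical below 0.1 rad and contact force between the fingers and seal below 0.1 N), for 0.2 s.
2. the tap is lifted clear of the bench in the fingers (height (world z) of each of tap, tap_spout_end above 0.04 m and contact force between the fingers and tap above 1 N), for 0.2 s.
At the end, for the whole second after the job is handed in: Ring flat on the shoulder (5 mm sideways, 3 mm height), released. Tap held by the fingers alone within 25 mm of its balance point, at rest, level within 0.1 rad, foot within 15 mm of the pipe axis and 12-60 mm above its tip, spout end within 30 mm of the cup middle (all of step 1 and horizontal distance between tap and pipe_tip below 0.015 m and z of tap in the frame of pipe_tip between 0.012 and 0.06 m and horizontal distance between tap_spout_end and cup_middle below 0.03 m and angle between tap's own z axis and vertical below 0.1 rad and x of the grasp point in the frame of tap_balance between -0.025 and 0.025 m and contact force between the fingers and tap above 1 N and contact force between tap and outlet below 0.1 N and contact force between tap and seal below 0.1 N and contact force between tap and reagent_bottle below 0.1 N and contact force between tap and dark_bottle below 0.1 N and contact force between tap and enamel_pot below 0.1 N and contact force between tap and spanner below 0.1 N and linear speed of tap below 0.02 m/s and angular speed of tap below 0.1 rad/s); the arm keeps its last pose, push and grip.
It fails at once if the reagent bottle is moved more than 30 mm (distance of reagent_bottle from where it was at the start of the episode above 0.03 m).
It fails at once if the dark bottle is moved more than 30 mm (distance of dark_bottle from where it was at the start of the episode above 0.03 m).
It fails at once if the enamel pot is moved more than 30 mm (distance of enamel_pot from where it was at the start of the episode above 0.03 m).
It fails at once if the spanner is moved more than 30 mm (distance of spanner from where it was at the start of the episode above 0.03 m).
It fails at once if the tap tips by more than 0.5 rad (angle between tap's own z axis and vertical above 0.5 rad).
It also fails if it takes over 66 s, if anything falls off the work surface, if the arm or the gripper's body presses on something with over 40 N, if the wrist force passes 120 N, or if a joint passes its speed limit or range.

## Working session

There is one attempt and no reset: what is moved stays moved. The work goes in short steps, Python scripts to look and compute and a tool call to move; the robot and the scene stay as the last step left them, time stands still between calls to the robot, and variables do not carry over. Pictures are saved under pics/ and viewed, at most 10 in all, crops included, and the job is handed in when it is done.

Besides the shell and the picture viewer there is one more tool, called by a JSON object that holds its "method" and its "body", one argument or row to a line. drive_tool: Moves the arm, as the interface text tells. Its arguments: {"type":"object","properties":{"plan":{"type":"array"}},"required":["plan"]}

```bash
ls; mkdir -p pics; cat > h.py <<'E'
from bench import *
import numpy as np, cv2, pickle
from scipy.spatial.transform import Rotation as Ro
def snap(n):
    s=read_state(); im,d=get_image(n); m=camera_model(n)
    if 'mount' in m:
        T=np.eye(4);T[:3,:3]=Ro.from_quat(s['ee_rot']).as_matrix();T[:3,3]=s['position']
        C=T@np.array(m['mount']);R=C[:3,:3];o=C[:3,3]
    else:
        R=np.array(m['R']).T;o=-R@np.array(m['t'])
    return dict(im=im,d=d,R=R,o=o,m=m,s=s)
def ray(v,u,w): 
    m=v['m'];return v['R']@np.array([(u-m['cx'])/m['fx'],(w-m['cy'])/m['fy'],1])
def plane(v,u,w,z):
    r=ray(v,u,w);return v['o']+r*(z-v['o'][2])/r[2]
def dep(v,u,w):
    return v['o']+ray(v,u,w)*float(v['d'][int(w),int(u)])
def cloud(v):
    m=v['m'];y,x=np.mgrid[:420,:560];c=np.stack([(x-m['cx'])/m['fx'],(y-m['cy'])/m['fy'],np.ones_like(x)],-1)
    return (c*v['d'][...,None])@v['R'].T+v['o']
def save(v,name): cv2.imwrite(name,v['im'][...,::-1])
def proj(v,X):
    c=v['R'].T@(np.array(X)-v['o']);m=v['m'];return m['fx']*c[0]/c[2]+m['cx'],m['fy']*c[1]/c[2]+m['cy']
E
python3 - <<'E'
from h import *
for n in ['side','top','wrist']:
    v=snap(n); pickle.dump(v,open(n+'0.pkl','wb')); save(v,f'pics/{n}0.png'); print(n,v['o'].round(),v['m']['fx'])
print(v['s'])
E
```

```text
pics
side [163. 692. 984.] 455.0576035730474
top [ 294.   12. 1698.] 540.7303269646808
wrist [  78. -626.  373.] 317.54586978656675
{'clock': 0.1, 'joints': array([-1.05738617e+00,  3.85471517e-01,  6.74991169e-03, -4.16776945e-04,
       -1.19401172e+00, -2.58614996e-01]), 'joint_vel': array([-0.00108817, -0.0025815 ,  0.00194767,  0.00327277,  0.00045113,
        0.00040532]), 'joint_efforts': array([-3.83505412e-04, -3.93320525e+01,  1.88929653e+01,  4.19797316e+00,
       -2.57698885e-03,  1.46491427e-06]), 'position': array([ 157.41499551, -604.30513667,  230.33367633]), 'ee_rot': array([-1.26976948e-01,  9.91905177e-01,  9.70159379e-04, -1.85193243e-04]), 'contact_force': array([-0.47823992, -0.19598911,  0.3718733 ]), 'wrist_torque': array([-0.02538112,  0.05425795, -0.00641405]), 'grasp_force': 0.0, 'gripper_width': 85.499524100565}
```

View pics/top0.png

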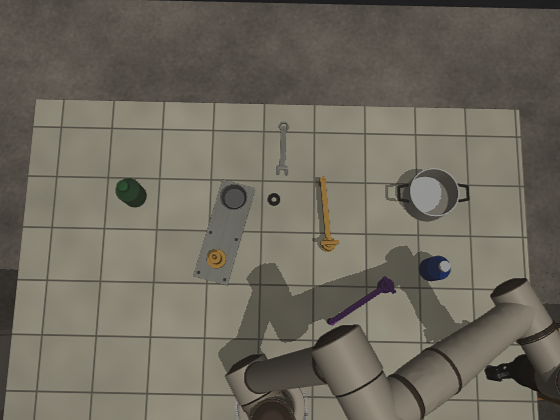

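View pics/side0.png

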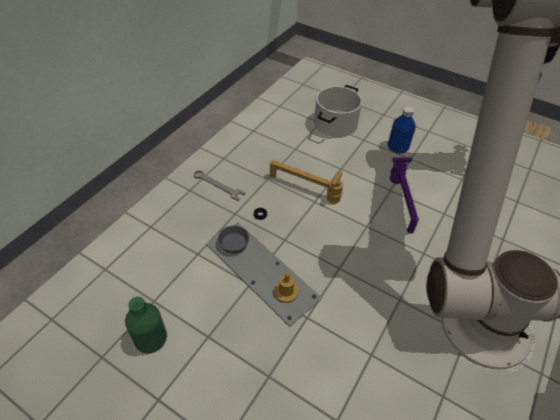

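The top view shows the black ring at (274,199), the plate with its pipe at (216,259) and cup at (233,196), and the brass tap from valve (329,244) to spout end (323,180). A purple look-alike sits at (388,286)-(331,321). In the side view the ring is at (260,213), the pipe tip at (287,276) and the brass tap at (335,188)-(272,170).

Candidates for the tap are the brass one and the purple one. The brass one matches the task's description; purple is excluded. I see only one ring.

```bash
python3 - <<'E'
from h import *
V={n:pickle.load(open(n+'0.pkl','rb')) for n in('top','side')}
box={'top':{'ring':(260,185,290,212),'tap':(312,170,345,255),'pipe':(200,242,232,275),'cup':(215,178,252,215)},
'side':{'ring':(248,203,272,224),'tap':(262,155,350,210),'pipe':(270,265,304,305),'cup':(210,220,256,262)}}
for n,v in V.items():
    hsv=cv2.cvtColor(v['im'],cv2.COLOR_RGB2HSV);P=cloud(v)
    print(n,'plane z check',P[150,200].round(1))
    for k,(a,b,c,d) in box[n].items():
        h=hsv[b:d,a:c];p=P[b:d,a:c]
        m={'ring':h[...,2]<70,'tap':(h[...,1]>120)&(h[...,0]<28)&(h[...,0]>8),'pipe':(h[...,1]>120)&(h[...,0]<28),'cup':(p[...,2]>27)&(p[...,2]<40)}[k]
        m=m.astype(np.uint8)
        q=p[m>0];ys,xs=np.nonzero(m)
        print(n,k,m.sum(),'px',(xs.mean()+a).round(1),(ys.mean()+b).round(1),'zmax',q[:,2].max().round(1),np.percentile(q[:,2],[5,50,95]).round(1),'xy',q.mean(0).round(1))
        if k=='ring':
            cs=max(cv2.findContours(m,0,2)[0],key=cv2.contourArea);e=cv2.fitEllipse(cs);u,w=e[0][0]+a,e[0][1]+b;print('  ell',e, plane(v,u,w,5).round(1)); v['r']=(u,w)
        if k=='pipe':
            for lo,hi in((8,22),(50,63),(63,90)):
                s=q[(q[:,2]>lo)&(q[:,2]<hi)];print('  z',lo,hi,len(s),s.mean(0).round(1),((s.max(0)+s.min(0))/2).round(1))
        if k=='cup': print('  circ',cv2.minEnclosingCircle(q[:,:2].astype(np.float32)))
        if k=='tap':
            for lo,hi in((40,61),(61,95)):
                s=q[(q[:,2]>lo)&(q[:,2]<hi)];print('  z',lo,hi,len(s),s.mean(0).round(1));
                if hi==61: print(cv2.minAreaRect(s[:,:2].astype(np.float32)),cv2.fitLine(s[:,:2].astype(np.float32),cv2.DIST_HUBER,0,.01,.01).ravel())
def tri(p,q):
    A=V['top'];B=V['side'];r,s=ray(A,*p),ray(B,*q)
    M=np.stack([r,-s],1);t=np.linalg.lstsq(M,B['o']-A['o'],rcond=None)[0]
    a=A['o']+r*t[0];b=B['o']+s*t[1];return ((a+b)/2).round(1),np.linalg.norm(a-b).round(1)
print(tri(V['top']['r'],V['side']['r']))
for n,c in(('top',(195,165,345,280)),('side',(190,140,350,320))):
    i=V[n]['im'][c[1]:c[3],c[0]:c[2]][...,::-1];f=390/i.shape[0];V[n]['c']=cv2.resize(i,(int(i.shape[1]*f*0.85),int(i.shape[0]*f)*85//100),interpolation=cv2.INTER_CUBIC)
cv2.imwrite('pics/crop.png',np.hstack([V['top']['c'],V['side']['c']]))
print(V['top']['c'].shape)
E
```

```text
top plane z check [790.5 251.   -6. ]
top ring 104 px 273.6 198.9 zmax 22.7 [ 4.  10.4 17.3] xy [629.9   7.7  10.4]
  ell ((13.584692001342773, 13.926065444946289), (11.647383689880371, 11.977836608886719), 14.153069496154785) [630.8   7.6   5. ]
top tap 483 px 326.2 220.5 zmax 1697.8 [40.6 60.8 90.8] xy [ 555.2 -153.8   70.1]
  z 40 61 222 [ 585.7 -152.1   56.5]
((577.1553955078125, -146.9757537841797), (228.02371215820312, 34.917640686035156), 6.897100925445557) [ 9.9626321e-01  8.6369418e-02  5.8893549e+02 -1.5205228e+02]
  z 61 95 234 [ 536.8 -156.2   72.6]
top pipe 275 px 216.0 258.3 zmax 1697.8 [10.8 21.5 76.2] xy [433.9 179.6  48.2]
  z 8 22 140 [433.3 179.9  15.9] [437.7 183.1  14.9]
  z 50 63 68 [436.4 183.1  59.2] [435.8 183.2  57.1]
  z 63 90 44 [435.1 181.5  70.4] [434.9 182.5  76.1]
top cup 112 px 232.6 195.6 zmax 39.7 [27.6 32.  38.1] xy [633.4 136.7  32.4]
  circ ((630.9395141601562, 134.51419067382812), 42.1460075378418)
side plane z check [ 948.3 -115.    -3.7]
side ring 114 px 260.0 213.4 zmax 984.1 [ 4.2  9.  12. ] xy [627.1  14.9  17.2]
  ell ((12.000916481018066,
[... 168 characters left out ...]
 -147.7   54.4]
  z 40 61 451 [ 580.7 -149.7   54.1]
((582.6661376953125, -149.9797821044922), (228.4683380126953, 34.618560791015625), 6.048335075378418) [ 9.9734843e-01  7.2774783e-02  5.8460968e+02 -1.4843855e+02]
  z 61 95 131 [ 494.3 -156.3   76.1]
side pipe 478 px 285.9 288.9 zmax 984.1 [12.5 29.9 73.8] xy [434.1 191.   38.1]
  z 8 22 213 [434.6 191.7  15. ] [439.2 184.6  14.9]
  z 50 63 138 [435.9 186.6  58.4] [437.8 183.1  56.6]
  z 63 90 38 [436.7 184.6  75.4] [437.6 188.2  75.6]
side cup 146 px 233.7 236.2 zmax 35.0 [27.8 30.5 34.1] xy [634.4 127.4  30.8]
  circ ((632.0714111328125, 131.5592803955078), 42.50346755981445)
(array([631. ,   7.9,   7.8]), np.float64(1.5))
(331, 432, 3)
```

View pics/crop.png

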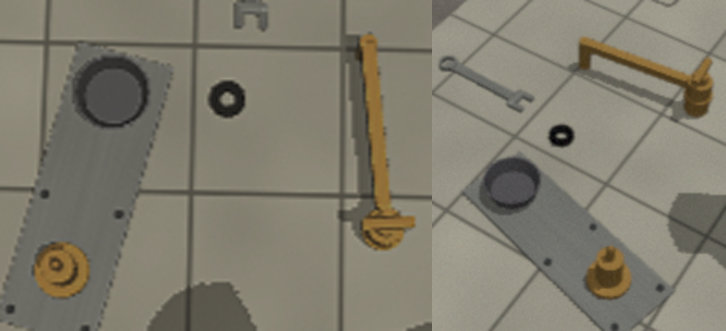

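The enlarged crop confirms it: brass tap with its cross handle at lower right and spout at the top, a single black ring, and the plate with pipe and cup. Ring ≈ (631, 7.5, top ~10), pipe ≈ (437, 183), cup ≈ (631.5, 133). The pipe-to-cup distance of 201 mm matches. Next I move above the ring.

{"method": "drive_tool", "body": {
  "plan": [
    [[-1, 23, 30, -2, 0], [-1, 23, 30, -2, 0], [-1, 23, 30, -2, 0], [-1, 23, 30, -2, 0], [-1, 23, 30, -2, 0], [-1, 23, 30, -4, 0], [-1, 23, 30, -4, 0], [-1, 23, 30, -4, 0], [-1, 23, 30, -4, 0], [-1, 23, 30, -4, 0], [-1, 23, 30, -4, 0], [-1, 23, 30, -4, 0], [-1, 23, 30, -4, 0], [-1, 23, 30, -4, 0], [-1, 23, 30, -4, 0], [-1, 23, 30, -4, 0], [-1, 23, 30, -4, 0], [-1, 23, 30, -4, 0], [-1, 23, 30, -4, 0], [-1, 23, 30, -4, 0]]
  ]
}}

```text
clock: 1.82
position: [618.2, -3.1, 160.8]
ee_rot: [-0.127, 0.992, -0.0, -0.0]
contact_force: [1.3, -0.6, -0.2]
gripper_width: 85.0
grasp_force: 0.0
```

{"method": "drive_tool", "body": {
  "plan": [
    [[-1, 12, 10, -20, 0], [-1, 0, 0, -10, 0], [-1, 0, 0, 0, 0], [-1, 0, 0, 0, 0]]
  ]
}}

```text
clock: 2.15
position: [628.4, 4.6, 130.3]
ee_rot: [-0.127, 0.992, -0.0, -0.002]
contact_force: [-0.4, -0.3, -0.3]
gripper_width: 85.4
grasp_force: 0.0
```

```bash
python3 - <<'E'
from h import *
v=snap('wrist');save(v,'pics/w1.png');pickle.dump(v,open('w1.pkl','wb'));print(v['o'],v['R'],v['s']['position'],np.array(v['m']['mount']).round(3))
print(proj(v,[631,7.5,10]))
E
```

```text
[549.80594971 -16.24233467 273.10218135] [[-2.52493584e-01  9.17471879e-01  3.07396064e-01]
 [ 9.67598358e-01  2.39622605e-01  7.95890992e-02]
 [-6.38285195e-04  3.17531664e-01 -9.48247454e-01]] [628.44418503   4.55532046 130.30678381] [[ 1.00000e-03 -9.47000e-01 -3.20000e-01  8.17840e+01]
 [ 1.00000e+00  1.00000e-03 -0.00000e+00 -3.43000e-01]
 [ 1.00000e-03 -3.20000e-01  9.47000e-01 -1.42542e+02]
 [ 0.00000e+00  0.00000e+00  0.00000e+00  1.00000e+00]]
(np.float64(282.7019235541114), np.float64(200.53000458957024))
```

View pics/w1.png

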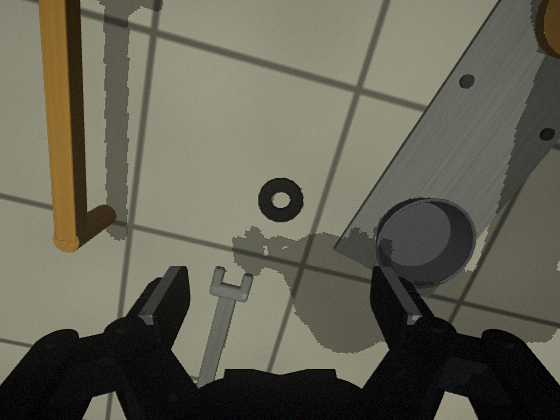

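The wrist view shows the ring at (281,200), the spanner's jaw at (230,285), the cup at (430,240), and the tap's spout end at (68,240), all clear of the fingers. I'll measure the ring from here and from a second, lower position.

```bash
cat >> h.py <<'E'
def ringfind(v,X,r=45):
    u,w=map(int,proj(v,X)); a,b=max(0,u-r),max(0,w-r)
    g=cv2.cvtColor(v['im'],cv2.COLOR_RGB2GRAY)[b:w+r,a:u+r];m=(g<60).astype(np.uint8)
    cs=cv2.findContours(m,cv2.RETR_CCOMP,cv2.CHAIN_APPROX_NONE);out=[]
    for c in cs[0]:
        if len(c)>25:
            e=cv2.fitEllipse(c);out.append((e[0][0]+a,e[0][1]+b,e[1]))
    return out
E
python3 - <<'E'
from h import *
v=pickle.load(open('w1.pkl','rb'))
for u,w,e in ringfind(v,[631,7.5,5]): print(u,w,e,plane(v,u,w,5).round(2))
P=cloud(v);print('ring z',np.median(P[195:205,262:268,2]),np.median(P[195:205,296:300,2]),'bench',np.median(P[150:160,270:290,2]))
E
```

```text
280.3931198120117 199.48765182495117 (43.44794845581055, 43.805545806884766) [632.12   5.72   5.  ]
280.34387588500977 199.46965408325195 (17.129892349243164, 20.01626205444336) [632.12   5.68   5.  ]
ring z 10.241654141040328 9.997040477743127 bench 0.0015011028652907044
```

{"method": "drive_tool", "body": {
  "plan": [
    [[-1, 5, 3, -30, 0], [-1, 0, 0, -20, 0], [-1, 0, 0, 0, 0], [-1, 0, 0, 0, 0]]
  ]
}}

```text
clock: 2.53
position: [634.1, 7.1, 81.9]
ee_rot: [-0.127, 0.992, -0.0, -0.0]
contact_force: [1.1, 0.0, 0.5]
gripper_width: 85.5
grasp_force: 0.0
```

```bash
python3 - <<'E'
from h import *
v=snap('wrist');pickle.dump(v,open('w2.pkl','wb'));a=pickle.load(open('w1.pkl','rb'))
print(v['s']['position'])
r2=ringfind(v,[631,7.5,5]);r1=ringfind(a,[631,7.5,5])
for u,w,e in r2: print(u,w,e,plane(v,u,w,5).round(2))
for p,q in zip(r1,r2):
    r,s=ray(a,*p[:2]),ray(v,*q[:2]);t=np.linalg.lstsq(np.stack([r,-s],1),v['o']-a['o'],rcond=None)[0]
    print('tri',a['o']+r*t[0],v['o']+s*t[1])
P=cloud(v);u,w,_=r2[0];print(np.median(P[int(w)-3:int(w)+4,int(u)-22:int(u)-18,2]))
E
```

```text
[634.10943441   7.12073237  81.85073332]
318.1724319458008 247.6654510498047 (4.106780529022217, 16.860733032226562) [653.2   42.06   5.  ]
279.07796478271484 211.2101058959961 (52.41614532470703, 53.13831329345703) [632.07   5.69   5.  ]
279.2334632873535 211.33054733276367 (19.433406829833984, 23.439250946044922) [632.13   5.82   5.  ]
tri [573.87456981  -9.81932984 194.7112366 ] [568.94862718  -5.81247184 193.52711293]
tri [632.41628232   5.75801473   4.02535696] [632.4138618    5.77443587   4.02595645]
-0.005895752322473413
```

Both views put the ring at (632.1, 5.7), with its centre at z≈4–5 and its top at z≈10. Descending.

{"method": "drive_tool", "body": {
  "plan": [
    [[-1, -2, -1.4, -30, 0], [-1, 0, 0, -30, 0], [-1, 0, 0, -10, 0], [-1, 0, 0, -6, 0], [-1, 0, 0, 0, 0], [-1, 0, 0, 0, 0]]
  ]
}}

```text
clock: 3.08
position: [634.0, 6.9, 7.1]
ee_rot: [-0.127, 0.992, -0.0, 0.002]
contact_force: [-0.9, 0.4, 0.4]
gripper_width: 85.5
grasp_force: 0.0
```

```bash
python3 - <<'E'
from h import *
for i in range(4): print(read_state()['position'])
v=snap('wrist');print(v['s']['position'],read_state()['position']);pickle.dump(v,open('w3.pkl','wb'));save(v,'pics/w3.png')
for u,w,e in ringfind(v,[632,5.7,5],50): print(u,w,e,plane(v,u,w,5).round(2))
E
```

```text
[633.96488091   6.9379474    7.09261551]
[633.96488091   6.9379474    7.09261551]
[633.96488091   6.9379474    7.09261551]
[633.96488091   6.9379474    7.09261551]
[633.96488091   6.9379474    7.09261551] [634.11451988   7.04673267   7.35629444]
278.9421272277832 261.41508865356445 (74.79741668701172, 77.72367858886719) [632.18   5.71   5.  ]
278.97985458374023 261.13027572631836 (23.048059463500977, 32.14676284790039) [632.02   5.69   5.  ]
```

{"method": "drive_tool", "body": {
  "plan": [
    [[-1, -2, -1.2, -3, 0], [-1, 0, 0, -2, 0], [-1, 0, 0, 0, 0], [-1, 0, 0, 0, 0], [-1, 0, 0, 0, 0]]
  ]
}}

```text
clock: 3.55
position: [630.7, 5.6, 0.5]
ee_rot: [-0.127, 0.992, -0.0, 0.0]
contact_force: [-0.1, 0.4, 0.2]
gripper_width: 85.6
grasp_force: 0.0
```

{"method": "drive_tool", "body": {
  "plan": [
    [[-0.4, 0, 0, 0, 0], [-0.2, 0, 0, 0, 0], [0, 0, 0, 0, 0], [0.2, 0, 0, 0, 0], [1, 0, 0, 0, 0], [1, 0, 0, 0, 0], [1, 0, 0, 0, 0], [1, 0, 0, 0, 0]]
  ]
}}

```text
clock: 4.22
position: [631.0, 5.7, 0.8]
ee_rot: [-0.127, 0.992, -0.0, 0.001]
contact_force: [0.4, 0.2, 3.3]
gripper_width: 36.5
grasp_force: 60.3
```

Grip force is 60 N at 36.5 mm opening, slightly less than the ring's 40 mm. I'll lift a little and check.

{"method": "drive_tool", "body": {
  "plan": [
    [[1, 0, 0, 10, 0], [1, 0, 0, 30, 0], [1, 0, 0, 40, 0], [1, 0, 0, 40, 0], [1, 0, 0, 0, 0], [1, 0, 0, 0, 0]]
  ]
}}

```text
clock: 4.72
position: [632.0, 6.0, 123.9]
ee_rot: [-0.127, 0.992, 0.0, 0.003]
contact_force: [-0.0, 0.5, -1.5]
gripper_width: 37.1
grasp_force: 60.1
```

```bash
python3 - <<'E'
from h import *
v=snap('wrist');s=v['s'];print(s['position'],s['gripper_width'],s['grasp_force'],s['contact_force']);pickle.dump(v,open('w4.pkl','wb'));save(v,'pics/w4.png')
E
```

```text
[632.0434197    5.97357915 123.91865546] 37.08281904409786 60.09027873398736 [-0.02524531  0.51410995 -1.48190813]
```

View pics/w4.png

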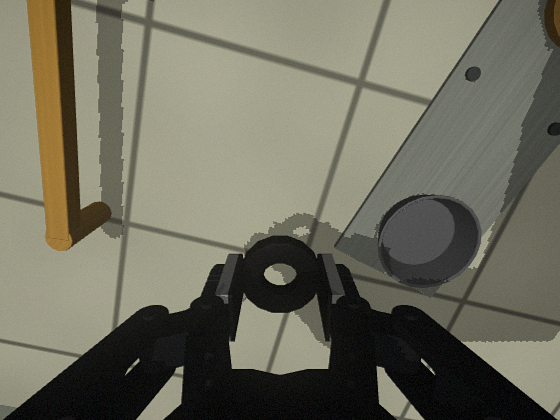

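The ring is held flat and central between the pads, with its hole at (280,274). Next: the ring's position in the hand, then over to the pipe.

```bash
python3 - <<'E'
from h import *
v=pickle.load(open('w4.pkl','rb'));p=v['s']['position']
g=cv2.cvtColor(v['im'],cv2.COLOR_RGB2GRAY);m=((g>60)).astype(np.uint8)[258:292,258:302]
n,l,st,c=cv2.connectedComponentsWithStats(m);k=l[274-258,280-258];print(st[k],c[k])
cs=max(cv2.findContours((l==k).astype(np.uint8),0,1)[0],key=len);e=cv2.fitEllipse(cs);u,w=e[0][0]+258,e[0][1]+258
print(e,u,w)
P=cloud(v)
for (x,y) in((253,270),(306,270),(280,297),(280,248)):print(P[y-1:y+2,x-1:x+2].reshape(-1,3).mean(0)-p)
for h in(0,4,8): print(h,plane(v,u,w,p[2]+h)-p)
E
```

```text
[  6   5  33  22 538] [21.60966543 15.6802974 ]
((21.60885238647461, 15.689241409301758), (20.730138778686523, 30.92739486694336), 90.05989074707031) 279.6088523864746 273.68924140930176
[ -0.27156983 -13.57795766   9.13472943]
[-6.90686157 10.76272566  9.56465397]
[11.23764273  2.73912847  8.96970414]
[-14.77844334  -4.06786307   9.08745482]
0 [3.85752707e+00 6.05588679e-01 1.42108547e-14]
4 [ 1.49578004 -0.00850783  4.        ]
8 [-0.86596699 -0.62260434  8.        ]
```

{"method": "drive_tool", "body": {
  "plan": [
    [[1, -16, 14, 8, 0], [1, -16, 14, 8, 0], [1, -16, 14, 8, 0], [1, -16, 14, 8, 0], [1, -16, 14, 0, 0], [1, -16, 14, 0, 0], [1, -16, 14, 0, 0], [1, -16, 14, 0, 0], [1, -16, 14, 0, 0], [1, -14, 14, 0, 0], [1, 0, 14, 0, 0], [1, 0, 14, 0, 0], [1, 0, 0, 0, 0], [1, 0, 0, 0, 0]]
  ]
}}

```text
clock: 5.93
position: [472.9, 174.3, 151.6]
ee_rot: [-0.127, 0.992, -0.0, -0.001]
contact_force: [-0.0, 0.2, -0.6]
gripper_width: 36.5
grasp_force: 60.1
```

```bash
python3 - <<'E'
from h import *
v=snap('wrist');print(v['s']['position'],v['s']['gripper_width']);pickle.dump(v,open('w5.pkl','wb'));save(v,'pics/w5.png')
print(proj(v,[437,183,85]))
E
```

```text
[472.93828498 174.25585556 151.60826518] 36.53198976845571
(np.float64(306.39633699905954), np.float64(174.2314377539844))
```

View pics/w5.png

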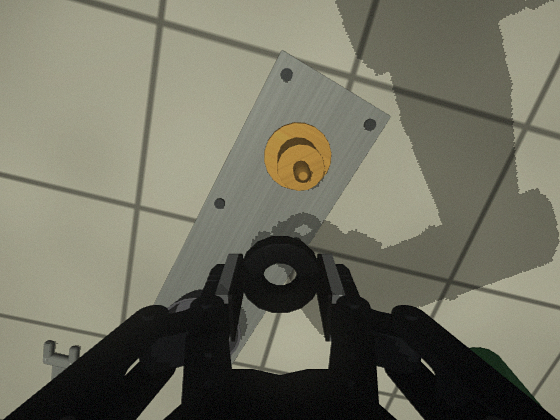

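The pipe is in view: flange around (298,156), shoulder around (301,167), spigot at (302,172). Now its axis.

```bash
cat >> h.py <<'E'
def pipe(v):
    P=cloud(v);hsv=cv2.cvtColor(v['im'],cv2.COLOR_RGB2HSV)
    m=(hsv[...,1]>110)&(hsv[...,0]>8)&(hsv[...,0]<28)
    for lo,hi in((13,17),(57,63),(80,88)):
        k=((P[...,2]>lo)&(P[...,2]<hi)&m).astype(np.uint8);q=P[k>0]
        (c,r)=cv2.minEnclosingCircle(q[:,:2].astype(np.float32));
        cn=max(cv2.findContours(k,0,1)[0],key=cv2.contourArea);e=cv2.fitEllipse(cv2.convexHull(cn)) if len(cn)>=8 else None
        print((lo,hi),len(q),'z',np.median(q[:,2]).round(1),'mean',q.mean(0).round(1),'circ',np.round(c,1),round(r,1),'ell',e and (np.round(e[0],1),np.round(e[1],1),plane(v,*e[0],np.median(q[:,2])).round(1)))
E
python3 - <<'E'
from h import *
v=pickle.load(open('w5.pkl','rb'));pipe(v)
E
```

```text
(13, 17) 1556 z 15.0 mean [429.8 175.9  15. ] circ [438.5 180.7] 29.9 ell (array([297.1, 155.7]), array([66. , 67.4]), array([437.4, 180.3,  15. ]))
(57, 63) 1438 z 60.0 mean [437.4 180.1  60. ] circ [438.5 180.7] 17.9 ell (array([300.2, 166.9]), array([46.5, 47.3]), array([437.9, 180.5,  60. ]))
(80, 88) 208 z 83.2 mean [438.  180.4  83.1] circ [438.5 180.8] 5.8 ell (array([302.2, 173.9]), array([15.9, 16.6]), array([437.9, 180.4,  83.2]))
```

{"method": "drive_tool", "body": {
  "plan": [
    [[1, 8, -6, 0, 0], [1, 8, -6, 0, 0], [1, 8, -6, 0, 0], [1, 0, 0, 0, 0], [1, 0, 0, 0, 0], [1, 0, 0, 0, 0]]
  ]
}}

```text
clock: 6.48
position: [496.6, 155.1, 152.1]
ee_rot: [-0.126, 0.992, -0.0, -0.0]
contact_force: [0.5, -0.1, -0.0]
gripper_width: 36.7
grasp_force: 60.1
```

```bash
python3 - <<'E'
from h import *
v=snap('wrist');print(v['s']['position']);pickle.dump(v,open('w6.pkl','wb'));pipe(v)
E
```

```text
[496.62368417 155.05077813 152.12907952]
(13, 17) 1629 z 14.9 mean [433.7 172.3  14.9] circ [438.4 180.7] 29.9 ell (array([325.6, 134.7]), array([67.3, 70.3]), array([437.5, 180.3,  14.9]))
(57, 63) 1534 z 59.9 mean [437.8 179.7  59.9] circ [438.5 180.7] 17.9 ell (array([333.8, 142.4]), array([47.6, 49.8]), array([438.1, 180.4,  59.9]))
(80, 88) 228 z 83.1 mean [438.3 180.2  83. ] circ [438.6 180.8] 5.8 ell (array([339.1, 147.4]), array([16.6, 17.6]), array([438.3, 180.2,  83.1]))
```

Both positions agree on a pipe axis of (438.2, 180.5), shoulder at z = 60 and tip at 85. The ring hole sits at TCP + (1.4, 0), so the TCP target is (436.8, 180.5).

{"method": "drive_tool", "body": {
  "plan": [
    [[1, -20, 9, 0, 0], [1, -20, 8, 0, 0], [1, -20, 8.4, 0, 0], [1, 0, 0, -20, 0], [1, 0, 0, -20, 0], [1, 0, 0, -10, 0], [1, 0, 0, 0, 0], [1, 0, 0, 0, 0], [1, 0, 0, 0, 0]]
  ]
}}

```text
clock: 7.28
position: [437.0, 181.5, 103.1]
ee_rot: [-0.127, 0.992, 0.0, 0.001]
contact_force: [-0.1, 1.0, -0.4]
gripper_width: 36.8
grasp_force: 60.1
```

```bash
python3 - <<'E'
from h import *
v=snap('wrist');p=v['s']['position'];print(p,v['s']['contact_force']);pickle.dump(v,open('w7.pkl','wb'))
P=cloud(v);z=P[...,2];hsv=cv2.cvtColor(v['im'],cv2.COLOR_RGB2HSV)
q=P[(abs(z-p[2]-9.1)<1.5)&(abs(P[...,0]-p[0])<25)&(abs(P[...,1]-p[1])<25)];print('ringtop',len(q),q.mean(0)-p)
cv2.imwrite('pics/w7.png',cv2.resize(v['im'][200:340,190:370][...,::-1],None,fx=4,fy=4,interpolation=cv2.INTER_CUBIC))
E
```

```text
[437.0468543  181.47691944 103.10852153] [-0.12363902  1.02361671 -0.38542548]
ringtop 3699 [ 0.19027477 -0.18607825  9.10562331]
```

View pics/w7.png

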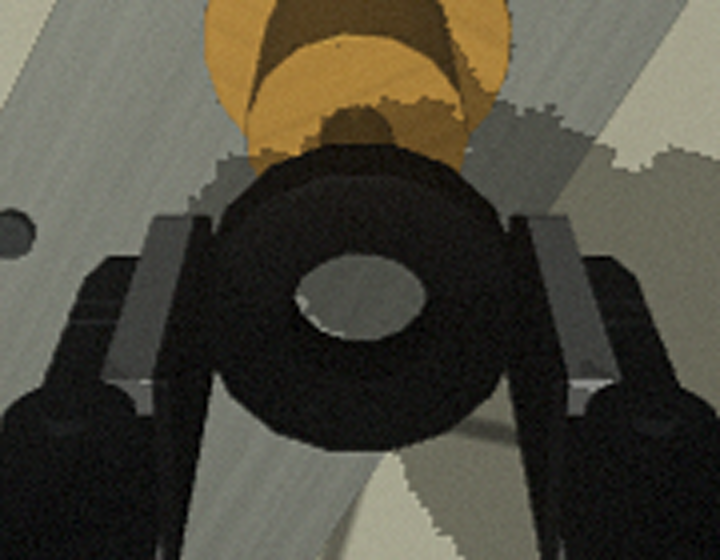

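The ring is centred on the pipe to within about 1 mm, with the spigot's shadowed tip just behind its near rim. I correct y by −0.8 and lower.

{"method": "drive_tool", "body": {
  "plan": [
    [[1, 0, -0.8, 0, 0], [1, 0, 0, -6, 0], [1, 0, 0, -6, 0], [1, 0, 0, -6, 0], [1, 0, 0, -4, 0], [1, 0, 0, -4, 0], [1, 0, 0, 0, 0], [1, 0, 0, 0, 0]]
  ]
}}

```text
clock: 8.0
position: [436.5, 180.1, 75.9]
ee_rot: [-0.127, 0.992, -0.0, -0.0]
contact_force: [0.5, 0.1, -0.8]
gripper_width: 36.7
grasp_force: 60.1
```

The spigot tip is inside the ring (underside at z = 75) with no contact force. Lowering on to the shoulder.

{"method": "drive_tool", "body": {
  "plan": [
    [[1, 0.3, 0.3, -4, 0], [1, 0, 0, -4, 0], [1, 0, 0, -4, 0], [1, 0, 0, -2, 0], [1, 0, 0, 0, 0], [1, 0, 0, 0, 0], [1, 0, 0, 0, 0]]
  ]
}}

```text
clock: 8.58
position: [436.9, 180.6, 62.4]
ee_rot: [-0.127, 0.992, 0.0, 0.0]
contact_force: [1.0, 0.1, -0.2]
gripper_width: 36.6
grasp_force: 60.1
```

{"method": "drive_tool", "body": {
  "plan": [
    [[1, 0, 0, -1, 0], [1, 0, 0, 0, 0], [1, 0, 0, 0, 0], [-0.2, 0, 0, 0, 0], [-0.6, 0, 0, 0, 0], [-1, 0, 0, 0, 0], [-1, 0, 0, 0, 0], [-1, 0, 0, 0, 0], [-1, 0, 0, 0, 0], [-1, 0, 0, 10, 0], [-1, 0, 0, 25, 0], [-1, 0, 0, 35, 0], [-1, 10, -10, 35, 0], [-1, 20, -15, 0, 0], [-1, 20, -15, 0, 0], [-1, 0, 0, 0, 0], [-1, 0, 0, 0, 0]]
  ]
}}

```text
clock: 10.0
position: [487.1, 139.8, 166.0]
ee_rot: [-0.126, 0.992, 0.0, -0.0]
contact_force: [-0.7, 0.0, -0.8]
gripper_width: 85.1
grasp_force: 0.0
```

```bash
python3 - <<'E'
from h import *
v=snap('wrist');p=v['s']['position'];print(p);pickle.dump(v,open('w8.pkl','wb'))
P=cloud(v);g=cv2.cvtColor(v['im'],cv2.COLOR_RGB2GRAY)
k=((abs(P[...,0]-438)<30)&(abs(P[...,1]-180.5)<30)&(P[...,2]>55)&(g<70))
q=P[k];print(len(q),np.percentile(q[:,2],[5,25,50,75,95]));t=q[q[:,2]>67];print(cv2.minEnclosingCircle(t[:,:2].astype(np.float32)),t.mean(0))
A=np.c_[t[:,:2]-t[:,:2].mean(0),np.ones(len(t))];print('tilt',np.linalg.lstsq(A,t[:,2],rcond=None)[0])
pipe(v)
E
```

```text
[487.06371475 139.82707852 166.03494543]
14935 [ 69.58617267 224.43019155 238.23286565 248.83035499 256.12571772]
((450.75787353515625, 178.2293243408203), 32.033084869384766) [460.18355575 182.15661669 217.09482238]
tilt [  5.10498121   0.23377518 217.09482238]
(13, 17) 1294 z 15.0 mean [432. 170.  15.] circ [438.4 180.4] 29.6 ell (array([336. , 147.3]), array([62., 66.]), array([437.4, 180. ,  15. ]))
(57, 63) 101 z 60.2 mean [438.5 177.9  60.4] circ [436.  173.5] 14.2 ell (array([346.4, 158.3]), array([17.6, 21.6]), array([439.1, 181.2,  60.2]))
(80, 88) 195 z 82.9 mean [438.2 179.9  83. ] circ [438.4 180.4] 5.8 ell (array([351.3, 162.4]), array([15.2, 16.1]), array([438.2, 179.9,  82.9]))
```

```bash
python3 - <<'E'
from h import *
v=pickle.load(open('w8.pkl','rb'));P=cloud(v);g=cv2.cvtColor(v['im'],cv2.COLOR_RGB2GRAY)
k=((abs(P[...,0]-438)<30)&(abs(P[...,1]-180.5)<30)&(P[...,2]>64)&(P[...,2]<76)&(g<70))
t=P[k];t=t[abs(t[:,2]-np.median(t[:,2]))<2];print(len(t),np.percentile(t[:,2],[5,50,95]),cv2.minEnclosingCircle(t[:,:2].astype(np.float32)),t.mean(0))
A=np.c_[t[:,:2]-t[:,:2].mean(0),np.ones(len(t))];print('tilt',np.linalg.lstsq(A,t[:,2],rcond=None)[0])
# tap from top view, depth-based with wrist later
v=pickle.load(open('top0.pkl','rb'));P=cloud(v);hsv=cv2.cvtColor(v['im'],cv2.COLOR_RGB2HSV)
E
```

```text
1685 [68.64190465 69.83969412 70.9720097 ] ((438.6439514160156, 180.1658172607422), 19.776695251464844) [437.98827627 179.77736659  69.83271032]
tilt [1.94029385e-03 5.64608272e-04 6.98327103e+01]
```

The ring is seated: flat, top at z = 69.8, within 0.5 mm of the axis. Now the tap.

{"method": "drive_tool", "body": {
  "plan": [
    [[-1, 5, -29, 7, 0], [-1, 5, -29, 7, 0], [-1, 5, -29, 7, 0], [-1, 5, -29, 7, 0], [-1, 5, -29, 0, -2], [-1, 0, -29, 0, -2], [-1, 0, -29, 0, -2], [-1, 0, -29, 0, -2], [-1, 0, -29, 0, -2], [-1, 0, -29, 0, 0], [-1, 0, 0, 0, 0], [-1, 0, 0, 0, 0], [-1, 0, 0, 0, 0]]
  ]
}}

```text
clock: 11.13
position: [511.4, -148.8, 193.9]
ee_rot: [-0.04, 0.999, 0.0, -0.0]
contact_force: [0.8, 0.9, -0.2]
gripper_width: 85.1
grasp_force: 0.0
```

```bash
python3 - <<'E'
from h import *
v=snap('wrist');p=v['s']['position'];print(p,v['s']['ee_rot']);pickle.dump(v,open('w9.pkl','wb'));save(v,'pics/w9.png')
P=cloud(v);hsv=cv2.cvtColor(v['im'],cv2.COLOR_RGB2HSV);m=(hsv[...,1]>110)&(hsv[...,0]>8)&(hsv[...,0]<28)
q=P[m&(P[...,1]<-90)&(P[...,2]<100)]
a=q[(abs(q[:,2]-58)<2)];print('arm',len(a),np.median(a[:,2]),cv2.minAreaRect(a[:,:2].astype(np.float32)))
a=a[(a[:,0]>530)&(a[:,0]<680)];l=cv2.fitLine(a[:,:2].astype(np.float32),cv2.DIST_L2,0,.01,.01).ravel();print(l,np.degrees(np.arctan(l[1]/l[0])), 'y at 560',l[3]+(560-l[2])*l[1]/l[0])
for lo,hi in((60,64),(64,80),(84,91)):
    t=q[(q[:,2]>lo)&(q[:,2]<hi)]
    if len(t)>5: print((lo,hi),len(t),np.median(t[:,2]),cv2.minEnclosingCircle(t[:,:2].astype(np.float32)),cv2.minAreaRect(t[:,:2].astype(np.float32)))
f=q[(q[:,0]>650)];print('spout end max x',f[:,0].max(),q[:,0].min(),q[:,2].max())
E
```

```text
[ 511.39172539 -148.79781844  193.92096798] [-4.03183377e-02  9.99186755e-01  1.57990471e-04 -4.84090747e-04]
arm 2639 57.98242602282369 ((581.8814697265625, -150.52340698242188), (228.77711486816406, 36.65192413330078), 7.907470226287842)
[ 9.9544066e-01  9.5382869e-02  5.9933704e+02 -1.5380191e+02] 5.4733562 y at 560 -157.57118
(60, 64) 617 61.96751429800213 ((534.63623046875, -162.33851623535156), 65.88390350341797) ((533.0379028320312, -154.86361694335938), (130.1121063232422, 37.34187698364258), 11.306680679321289)
(64, 80) 277 75.91232058287198 ((487.0354309082031, -171.9081268310547), 18.579286575317383) ((485.0035705566406, -169.23675537109375), (34.97541046142578, 23.68414878845215), 55.426414489746094)
(84, 91) 1062 87.78489896821046 ((573.4849243164062, -269.6985168457031), 161.2995147705078) ((563.0728759765625, -277.42474365234375), (50.983070373535156, 322.48223876953125), 36.577232360839844)
spout end max x 695.9428495900494 465.5224281255918 90.08273267444736
```

View pics/w9.png

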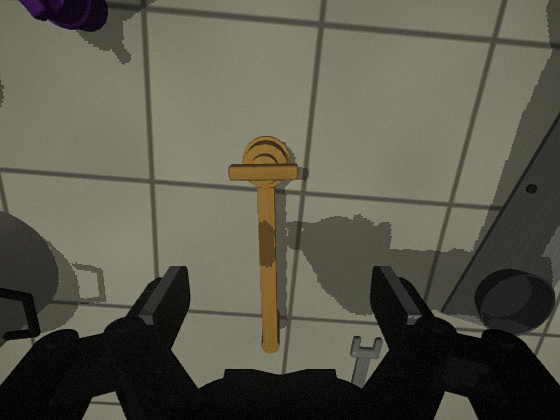

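The wrist view shows the tap with its cross handle at (263,172) and its arm running down to the spout end at (270,348). The pot is at far left, clear of the fingers. Now the valve axis and balance point.

```bash
cat >> h.py <<'E'
def tap(v,z0=0):
    P=cloud(v);hsv=cv2.cvtColor(v['im'],cv2.COLOR_RGB2HSV);m=(hsv[...,1]>110)&(hsv[...,0]>8)&(hsv[...,0]<28)
    ys,xs=np.nonzero(m&(np.abs(P[...,0]-590)<140)&(np.abs(P[...,1]+155)<60));q=P[ys,xs]
    h=q[(q[:,2]>z0+85)&(q[:,2]<z0+90)];r=cv2.minAreaRect(h[:,:2].astype(np.float32));print('handle',len(h),h[:,2].max(),r,h.mean(0))
    c=q[np.abs(q[:,2]-z0-62)<1.2];c=c[c[:,0]<540];print('body top',len(c),np.median(c[:,2]),cv2.minEnclosingCircle(c[:,:2].astype(np.float32)))
    a=q[np.abs(q[:,2]-z0-58)<.8];a=a[(a[:,0]>535)&(a[:,0]<680)]
    # mid of arm per x slice
    X=[];Y=[]
    for x in range(535,680,5):
        s=a[np.abs(a[:,0]-x-2.5)<2.5]
        if len(s)>8: X.append(x+2.5);Y.append((s[:,1].max()+s[:,1].min())/2)
    f=np.polyfit(X,Y,1);print('arm',f,np.degrees(np.arctan(f[0])),np.polyval(f,[500,560]),'res',np.std(np.polyval(f,X)-Y),'width',np.median([np.ptp(a[np.abs(a[:,0]-x-2.5)<2.5][:,1]) for x in range(540,670,10)]))
    e=q[q[:,0]>640];print('end xmax',e[:,0].max(), 'xmin',q[:,0].min())
E
python3 - <<'E'
from h import *
v=pickle.load(open('w9.pkl','rb'));tap(v)
E
```

```text
handle 1004 89.76999764675003 ((488.4487609863281, -164.43484497070312), (12.38662052154541, 54.85192108154297), 5.1844916343688965) [ 487.89900725 -164.2102686    87.72797861]
body top 565 61.970871896725214 ((488.45947265625, -164.50779724121094), 19.827533721923828)
arm [ 9.43957309e-02 -2.10420161e+02] 5.39249815187602 [-163.2222952  -157.55855134] res 0.20612633132033503 width 15.190679465582832
end xmax 695.9428495900494 xmin 465.5224281255918
```

The valve axis is at (488.4, −164.4), heading 5.25°, with heights 58, 62 and 88 as given. The balance point is therefore (555.1, −158.2, 50), so I aim for TCP z ≈ 32.

{"method": "drive_tool", "body": {
  "plan": [
    [[-1, 22, -5, 0, 0.6], [-1, 22, -5, 0, 0], [-1, 0, 0, -30, 0], [-1, 0, 0, -35, 0], [-1, 0, 0, -35, 0], [-1, 0, 0, -15, 0], [-1, 0, 0, 0, 0], [-1, 0, 0, 0, 0], [-1, 0, 0, 0, 0]]
  ]
}}

```text
clock: 11.93
position: [557.3, -158.8, 80.9]
ee_rot: [-0.046, 0.999, -0.0, 0.001]
contact_force: [-0.0, 0.3, 0.1]
gripper_width: 85.4
grasp_force: 0.0
```

{"method": "drive_tool", "body": {
  "plan": [
    [[-1, -2, 0.6, -20, 0], [-1, 0, 0, -20, 0], [-1, 0, 0, -8, 0], [-1, 0, 0, 0, 0], [-1, 0, 0, 0, 0], [-1, 0, 0, 0, 0]]
  ]
}}

```text
clock: 12.43
position: [555.2, -159.0, 33.0]
ee_rot: [-0.046, 0.999, -0.0, 0.002]
contact_force: [0.1, -0.3, 0.5]
gripper_width: 85.5
grasp_force: 0.0
```

{"method": "drive_tool", "body": {
  "plan": [
    [[0, 0, 0, 0, 0], [0.3, 0, 0, 0, 0], [0.5, 0, 0, 0, 0], [0.6, 0, 0, 0, 0], [0.7, 0, 0, 0, 0], [1, 0, 0, 0, 0], [1, 0, 0, 0, 0], [1, 0, 0, 0, 0], [1, 0, 0, 0, 0], [1, 0, 0, 0, 0], [1, 0, 0, 0, 0]]
  ]
}}

```text
clock: 13.35
position: [553.9, -158.7, 31.5]
ee_rot: [-0.045, 0.999, 0.0, 0.0]
contact_force: [-1.1, 3.8, 4.0]
gripper_width: 14.9
grasp_force: 59.7
```

It's gripped at 14.9 mm opening. A gentle lift comes next, then a level check.

{"method": "drive_tool", "body": {
  "plan": [
    [[1, 0, 0, 3, 0], [1, 0, 0, 5, 0], [1, 0, 0, 8, 0], [1, 0, 0, 8, 0], [1, 0, 0, 6, 0], [1, 0, 0, 0, 0], [1, 0, 0, 0, 0], [1, 0, 0, 0, 0]]
  ]
}}

```text
clock: 14.02
position: [553.5, -158.8, 61.2]
ee_rot: [-0.045, 0.999, 0.0, -0.0]
contact_force: [0.3, 0.3, -5.4]
gripper_width: 15.1
grasp_force: 58.7
```

```bash
cat >> h.py <<'E'
def held(v):
    """tap points in tool axes: handle/body behind (+x tool), arm ahead; heights relative to TCP"""
    s=v['s'];p=s['position'];T=Ro.from_quat(s['ee_rot']).as_matrix()
    P=(cloud(v)-p);hsv=cv2.cvtColor(v['im'],cv2.COLOR_RGB2HSV);m=(hsv[...,1]>110)&(hsv[...,0]>8)&(hsv[...,0]<28)
    x=T[:2,0]/np.linalg.norm(T[:2,0]);a=-(P[...,:2]@x);b=P[...,:2]@np.array([-x[1],x[0]]);z=P[...,2]
    k=m&(abs(b)<32)&(a>-95)&(a<160)&(z>-40)&(z<70)
    a,b,z=a[k],b[k],z[k]
    arm=(abs(b)<6)&(((a>-42)&(a<-14))|((a>14)&(a<140)))&(abs(z-26)<14)
    f=np.polyfit(a[arm],z[arm],1);print('arm top vs along',arm.sum(),f,'slope rad',f[0],'a range',a[arm].min(),a[arm].max())
    h=z>50;print('handle',h.sum(),z[h].max() if h.any() else None,a[h].mean(),b[h].mean())
    c=(a<-45);zz=np.median(z[c&(z>28)&(z<36)]);cc=c&(abs(z-zz)<1.2);print('bodytop',cc.sum(),zz,cv2.minEnclosingCircle(np.c_[a,b][cc].astype(np.float32)))
    return a,b,z
E
python3 - <<'E'
from h import *
v=snap('wrist');s=v['s'];print(s['position'],s['contact_force'],s['wrist_torque'],s['grasp_force']);pickle.dump(v,open('w10.pkl','wb'));held(v)
E
```

```text
[ 553.4784312  -158.83312492   61.17049008] [ 0.26344307  0.26989103 -5.44203169] [ 0.00821102  0.02430281 -0.00056409] 58.69665741920471
arm top vs along 3179 [-1.42327625e-03  2.65346224e+01] slope rad -0.0014232762512797579 a range -41.98017700313352 42.928284266385525
handle 9088 69.98732757137105 -64.31680926158378 0.40015388707994115
bodytop 3342 30.61800795007803 ((-65.68225860595703, 0.4184054136276245), 19.881759643554688)
```

The tap is level (slope 0.001 rad), its axis 65.7 mm behind the grasp and its foot 31.4 mm below the TCP. The target TCP is (502.0, 164.5, 146.5) with a turn of −19°. I lift first.

{"method": "drive_tool", "body": {
  "plan": [
    [[1, 0, 0, 5, 0], [1, 0, 0, 10, 0], [1, 0, 0, 15, 0], [1, 0, 0, 18, 0], [1, 0, 0, 18, 0], [1, 0, 0, 18, 0], [1, 0, 0, 12, 0], [1, 0, 0, 8, 0], [1, 0, 0, 4, 0], [1, 0, 0, 0, 0], [1, 0, 0, 0, 0], [1, 0, 0, 0, 0]]
  ]
}}

```text
clock: 15.07
position: [553.1, -158.8, 168.2]
ee_rot: [-0.045, 0.999, 0.0, -0.001]
contact_force: [-0.6, 0.2, -6.4]
gripper_width: 15.1
grasp_force: 58.7
```

{"method": "drive_tool", "body": {
  "plan": [
    [[1, 0, 4, 0, 0], [1, -1, 8, 0, -0.5], [1, -2, 13, 0, -1], [1, -3, 18, 0, -1], [1, -3, 20, 0, -1], [1, -3, 20, 0, -1], [1, -3, 20, 0, -1], [1, -3, 20, 0, -1], [1, -3, 20, 0, -1], [1, -3, 20, 0, -1], [1, -3, 20, 0, -1], [1, -3, 20, 0, -1], [1, -3, 20, 0, -1], [1, -3, 20, 0, -1], [1, -3, 18, 0, -1], [1, -3, 13, 0, -1], [1, -3, 8, 0, -1], [1, -2, 4, 0, -0.5], [1, 0, 0, 0, 0], [1, 0, 0, 0, 0]]
  ]
}}

```text
clock: 16.73
position: [506.5, 127.2, 169.2]
ee_rot: [0.094, 0.996, -0.0, -0.0]
contact_force: [-0.3, -0.2, -6.3]
gripper_width: 15.3
grasp_force: 58.8
```

```bash
python3 - <<'E'
from h import *
v=snap('wrist');s=v['s'];print(s['clock'],s['position'],s['ee_rot'],s['contact_force'],s['grasp_force']);held(v);x=Ro.from_quat(s['ee_rot']).as_matrix()[:2,0];print('heading',np.degrees(np.arctan2(-x[1],-x[0])))
E
```

```text
16.7333 [506.5379672  127.18856895 169.15136434] [ 9.37423767e-02  9.95596448e-01 -1.82647942e-04 -2.12919423e-04] [-0.25422677 -0.17863134 -6.33521642] 58.797876834869385
arm top vs along 3163 [-6.69182371e-04  2.65698553e+01] slope rad -0.0006691823708964311 a range -41.99469054804787 42.799767941205076
handle 9059 69.96121953789003 -64.54392217493279 0.2339768129663142
bodytop 3356 30.605756265421178 ((-65.49857330322266, 0.3459475636482239), 19.965656280517578)
heading -10.757885480550865
```

{"method": "drive_tool", "body": {
  "plan": [
    [[1, -0.5, 4, 0, -0.5], [1, -1, 8, 0, -0.5], [1, -1, 10, 0, -1], [1, -1, 8, 0, -0.5], [1, -1, 5, -2, -0.5], [1, 0, 2, -5, 0], [1, 0, 0, -6, 0], [1, 0, 0, -5, 0], [1, 0, 0, -3, 0], [1, 0, 0, -1, 0], [1, 0, 0, 0, 0], [1, 0, 0, 0, 0], [1, 0, 0, 0, 0], [1, 0, 0, 0, 0]]
  ]
}}

```text
clock: 17.95
position: [502.6, 164.1, 147.6]
ee_rot: [0.12, 0.993, 0.0, 0.0]
contact_force: [-0.7, 0.4, -6.4]
gripper_width: 14.8
grasp_force: 58.9
```

```bash
python3 - <<'E'
from h import *
v=snap('wrist');s=v['s'];print(s['clock'],s['position'],s['contact_force'],s['grasp_force']);held(v);x=-Ro.from_quat(s['ee_rot']).as_matrix()[:2,0];x/=np.linalg.norm(x);print('heading',np.degrees(np.arctan2(x[1],x[0])))
n=np.array([-x[1],x[0]]);f=s['position'][:2]-65.5*x+.35*n;print('foot',f,s['position'][2]-31.4,'spout',f+200*x)
v=snap('side');save(v,'pics/side2.png')
c=snap('top');P=cloud(c)
E
```

```text
17.95 [502.56154085 164.11897993 147.63680896] [-0.74294565  0.35768636 -6.35480163] 58.87148380279541
arm top vs along 3158 [-2.80199876e-04  2.65584140e+01] slope rad -0.00028019987615630573 a range -41.9914436881318 42.170763050027176
handle 9017 69.94541521400927 -64.70441834977706 0.2907394859093303
bodytop 3399 30.540795868452065 ((-65.62926483154297, 0.3796159327030182), 19.884477615356445)
heading -13.809188591208999
foot [439.03829318 180.0930059 ] 116.23680895958938 spout [633.25749589 132.35516661]
```

View pics/side2.png

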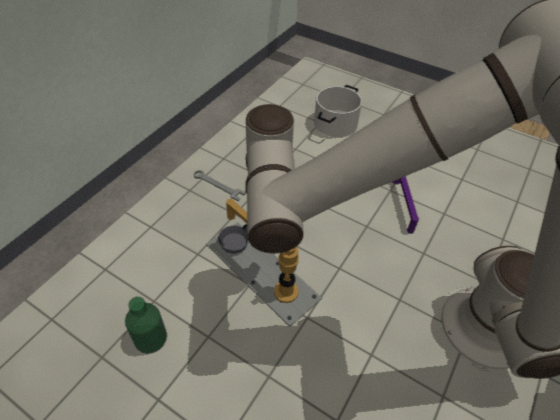

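The side view shows the tap held above the pipe at (288,262), with the black ring on the shoulder at (287,281) and the spout at (235,212) over the cup. By measurement, the foot is 1 mm off the axis and 31 mm above the tip, and the spout is about 2 mm from the cup middle. Handing in.

```bash
python3 -c "
from bench import *
print(job_done())"
```

```text
the job is handed in; nothing more can be done
None
```

I handed the job in with the ring flat on the shoulder and released. The tap was held level about 1.5 mm from its balance point, its foot about 1 mm off the pipe axis and 31 mm above the tip, its spout end about 2 mm from the cup middle; the hand-in call returned no verdict.

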